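Pack the sample carrier, set its prop leg and hold its frame up

TASK

Get the sample carrier ready to be pinned: first stand the loose specimen jar upright on the floor of the carrier's open tray, in the gap between the beaker and the other jar, and let go of it. Then, with the tilting frame still leaning back, flip the frame's prop leg over its centre all the way down to its stop. Finally swing the frame up by its top bar until it stands upright on the prop leg's foot, and finish holding the bar so that the sprung frame cannot tip back; do not upset the packed glassware or shift the other things on the bench.

Things in the scene. Friction and masses are not known exactly. Their poses are not given: they have to be found in the camera images.
- jar_centre (a point): The loose specimen jar: squat, screw lid, 35 to 70 g, 62 mm high; body 47 mm across; lid 52.6 mm across, the top 12 mm (take it there). The only jar on the bare bench. Point on its axis, 31 mm above its underside; z along the axis. An oil bottle and a tally counter stand beyond it, 100 mm or more off.
- bay (a point): Where jar_centre belongs: middle of the gap in the tray, 31 mm above its floor (floor 12 mm above the bench). z up, x level from the tray to the frame, y along the tray. Gap 63 mm along y between beaker (-y) and packed jar (+y); tray 60 mm wide inside along x. Walls end 24 mm above the floor: with the fingers on its +x and -x sides a jar held by the lid clears all.
- packed_beaker: Loose glass beaker already in the tray, 54 mm across, 70 mm high; origin under its centre.
- packed_jar: Jar like the loose one, already in the tray; origin under its centre.
- immersion_oil: Dropper bottle standing on the bench, 33 mm across, 66 mm high; origin under its centre. Leave it.
- tally_counter: Tally counter standing on the bench, 40 x 50 x 54 mm; origin under its centre. Leave it.
- hub (a point): Middle of the frame's hinge axis, 34 mm above the bench; the axis is level along y; x, y, z as for bay, which lies at x = -75, y = -18 mm from here. The carrier is fixed to the bench.
- carry_frame (a joint): Tilt of the frame: 0 = leaning back on its stop, top 0.611 rad (35 degrees) from vertical, away from the tray; 0.611 = upright; it grows as the top swings up towards the tray. Spring and weight pull it back to 0 (about 4 N at the top bar). With the prop leg down, the leg's foot meets its pad at 0.61 and stops it.
- top_bar (a point): Middle of the frame's round top bar, 12 mm thick, straight for 94 mm along y, 190 mm from the hinge axis. Side tubes at y = -65 and +65 mm; a cross rod 75 mm from the hinge axis. Axes turn with the frame: z from hinge axis to bar, y along the bar.
- leg_pivot (a point): Point on the prop leg's hinge axis (along y), on a bracket of the frame: in the frame's axes 60 mm in front (-x), 106 mm up (z) and 92 mm to +y of the hub. Axes turn with the frame.
- prop_leg (a joint): Angle of the leg in the frame: 0 = folded, pointing up along the frame (z); it grows as the tip swings forward (-x of the frame) and down; 3.28 = fully down at its stop. A bistable spring (about 0.1 N m either side, balance near 1.4) drives it back to 0 below 1.2 and on down to the stop above 1.6; let go past that, it gets there by itself.
- leg_pin (a point): Middle of the grip pin at the leg's tip: round, 10 mm thick, along y, 118 mm from the leg's hinge axis; free for 18 mm to either side of the point, the leg itself 26 mm to -y. Axes turn with the leg: z from pivot to tip, y along the pin.
Mind the look-alikes: they are no part of the job. Leave any green look-alike of the part that bears jar_centre alone.

How it is judged:
By the outcome, as a careful person would: the job done as asked, in the order asked, and still so for the second after the job is handed in, while the arm keeps its last pose, push and grip.
It also fails if it takes over 72 s, if anything falls off the work surface, if the arm or the gripper's body presses on something with over 40 N, if the wrist force passes 120 N, or if a joint passes its speed limit or range.

ROBOT

A 7-joint arm with a two-finger parallel gripper is mounted at the origin on a cart in front of the work surface, level with it; the furniture and walls round the work are solid. World frame = base frame: x ahead of the robot, y to its left, z up, the work surface at z = 0. Lengths are in m, angles in rad, forces in N, time in s.
With the tool pointing down it reaches from about 0.425 to 1.025 m from the base axis. Payload 9.4 kg.
Tool frame: the origin (TCP) lies at the very end of the fingers, on their centre line; the grasp point (between the pads) lies 19 mm behind it; z points along the fingers, y is the line along which they close (so a half turn about z gives the same grasp; the last joint's range is limited). The gripper opens to 93 mm and grips with 3 to 60 N. Pads are 15 mm wide; open, the fingers measure 128 mm over their backs; the gripper's body (75 mm by 188 mm) begins 65 mm behind the grasp point.
Start: joints at [-1.386, 0.599, -0.003, 1.599, 0.002, 0.943, -0.08], TCP at [0.188, 0.7, 0.219] pointing down, gripper open.
Joint ranges: [-2.57, 2.57], [-0.35, 1.97], [-1.29, 1.29], [0.11, 2.56], [-1.05, 4.19], [0.11, 1.86], [-2.63, 2.63]. Speed limits (rad/s): [2.22, 2.22, 3.01, 3.01, 3.14, 3.14, 3.14].

INTERFACE

Orientations are given as a unit quaternion [x, y, z, w].
In Python, from cell import r, optics, close_job gives the robot as it stands. The module is installed in compiled form; this text tells all that it offers.
- The arm moves only by the tool step_arm, never from a script. Its argument "steps" is one flat list of numbers, 6 for each row, row after row: the shift along the tool's x, y, z as a fraction of full scale, then the turn, a rotation vector about the tool's x, y, z as a fraction of full scale. In form: [x, y, z, ax, ay, az, x, y, z, ax, ay, az, ...]. A call has 1 to 20 rows; each row is the pose to reach, as a shift and turn from the pose commanded when the call began, along the tool's axes at that moment; what a row does not reach only later rows make up. Full scale, the value 1, is 300 mm for a shift and 45 degrees for a turn. A row lasts 1/10 s, in which the tool goes at most 50 mm and 8.59 degrees, less where a joint would pass 70% of its speed; a pose out of reach is approached as far as the arm can. A call with a number of a shift or a turn outside -1 to 1 is refused whole. A call with a gripper value outside its range is refused whole. "grip" is the closure, from -1 (fully open) to 1 (shut), set as the call begins (left out, the last holds). The fingers move at their own pace and stop on an object; "squeeze" is the grip in N (left out, the last holds). Time passes only in rows, so rows that repeat a pose let the fingers close. It gives the time, the measured TCP pose, the force, the opening and the grip force at its end, in the units of the state.
- r.read_state(): the state, without advancing time (a new reading comes with each control period).
- optics.get_image(name): name is "side" or "top" or "wrist"; returns the picture (400x640x3 uint8, red, green, blue); there is no depth.
- optics.get_calibration(name): a dict with "mtx" (3x3 intrinsics, pixels), "R" (3x3) and "t" (3): a world point X has camera coordinates R X + t. Camera axes: x right, y down, z forward; pixel columns grow to the right and rows downward; lengths in m; the calibration is good to about 2 mm. A picture is of the moment at which its call begins: read the wrist's pose just before it. get_calibration takes no time and is no camera call; for the wrist camera it gives the pose at the moment of the call.
- close_job(): hands the job in; it is judged then, once.
The state is a dict: "time_s": time; "joint_positions": joint angles; "dq": joint speeds; "tau": joint torques, N m; "tcp_pos": TCP position; "tool_rot": TCP orientation; "force": force on the tool from outside, world axes, zero at the start; "moment": the same for the moment, N m; "width": finger opening in m; "grasp_force": force on a finger pad.
Only numpy, scipy, OpenCV 4.12 (cv2) and the standard library are available. Lean on these libraries where they do the work, as an engineer would, in place of code of your own. Each camera call takes 0.05 s, during which the arm holds its last target. There are 200 camera calls.

## Working session

There is one attempt and no reset: what is moved stays moved. The work goes in short steps, Python scripts to look and compute and a tool call to move; the robot and the scene stay as the last step left them, time stands still between calls to the robot, and variables do not carry over. Pictures are saved under pics/ and viewed, at most 13 in all, crops included, and the job is handed in when it is done.

Besides the shell and the picture viewer there is one more tool, called after "Call:" as name(argument=value, ...), one argument or row to a line, values as JSON. step_arm: Moves the arm, as the interface text tells. Shift numbers are shares of 300 mm and turn numbers shares of 45 degrees, none past 1 either way. Its arguments: {"type":"object","properties":{"steps":{"type":"array","items":{"type":"number","minimum":-1,"maximum":1}},"grip":{"type":"number"},"squeeze":{"type":"number"}},"required":["steps"]}

```bash
mkdir -p pics
python3 - <<'E'
from cell import r,optics
import cv2,numpy as np
s=r.read_state();print({k:np.round(s[k],3).tolist() for k in('time_s','tcp_pos','tool_rot','width','force')})
for n in('side','top'):
    cv2.imwrite(f'pics/{n}0.png',optics.get_image(n)[:,:,::-1]);c=optics.get_calibration(n);print(n,np.round(c['mtx'],1).tolist(),np.round(c['R'],3).tolist(),np.round(c['t'],3).tolist())
E
```

```text
{'time_s': 0.0, 'tcp_pos': [0.188, 0.7, 0.218], 'tool_rot': [0.131, 0.991, -0.001, -0.0], 'width': 0.093, 'force': [-0.509, 0.029, 0.181]}
side [[433.2, 0.0, 325.3], [0.0, 433.2, 203.1], [0.0, 0.0, 1.0]] [[0.925, -0.379, 0.007], [-0.14, -0.358, -0.923], [0.352, 0.853, -0.384]] [-0.509, 0.149, 1.035]
top [[515.4, 0.0, 321.0], [0.0, 515.4, 193.4], [0.0, 0.0, 1.0]] [[-0.004, -1.0, -0.024], [-0.996, 0.006, -0.087], [0.087, 0.024, -0.996]] [-0.175, 0.479, 1.345]
```

View pics/side0.png

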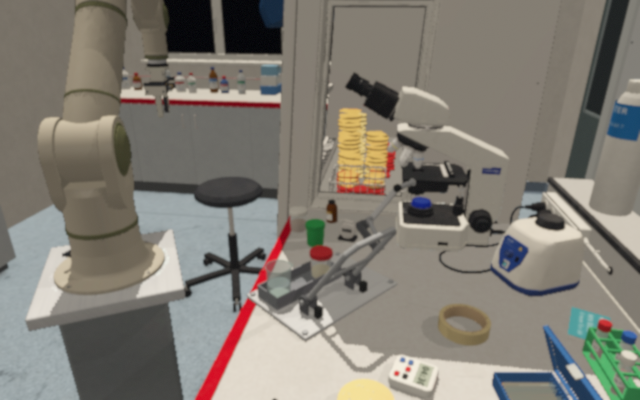

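View pics/top0.png

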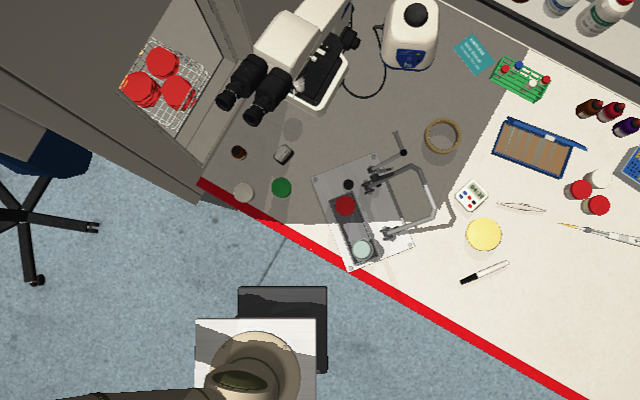

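Run:
```python
import cv2,numpy as np
a=cv2.imread('pics/top0.png')[120:280,210:480]; b=cv2.imread('pics/side0.png')[175:345,235:435]
a=cv2.resize(a,None,fx=2.9,fy=2.9,interpolation=cv2.INTER_CUBIC)
cv2.imwrite('pics/ca.png',a)
cv2.imwrite('pics/cb.png',cv2.resize(b,None,fx=3.5,fy=3.5,interpolation=cv2.INTER_CUBIC))
```

```text
(no output)
```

View pics/ca.png

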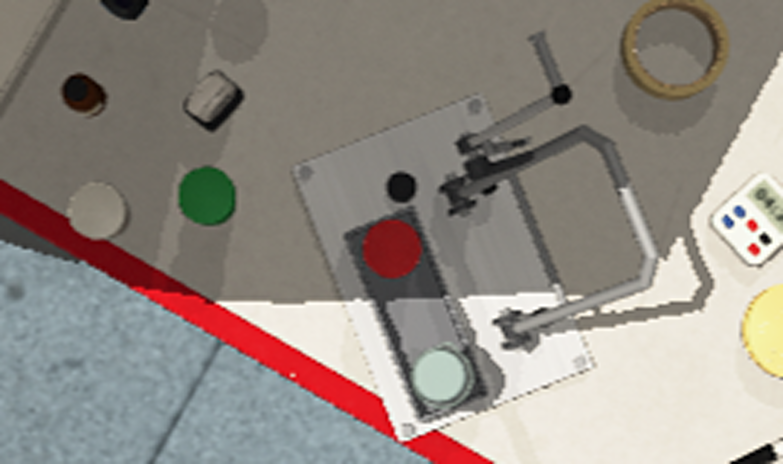

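View pics/cb.png

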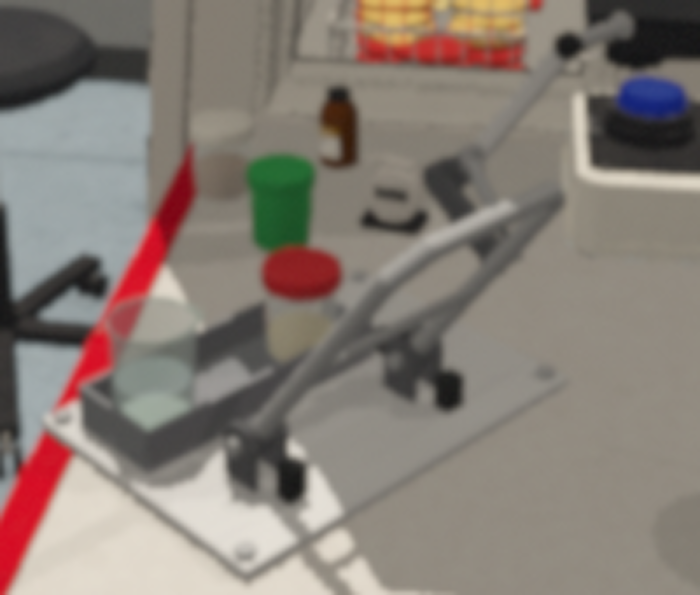

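```bash
cat > h.py <<'E'
import numpy as np
from cell import r,optics
def ray(n,p,z,c=None):
    c=c or optics.get_calibration(n); R=np.array(c['R']);t=np.array(c['t'])
    o=-R.T@t; d=R.T@np.linalg.solve(c['mtx'],[p[0],p[1],1]); return o+d*(z-o[2])/d[2]
E
python3 - <<'E'
from h import *
from scipy.spatial.transform import Rotation as Ro
T=lambda x,y,z:ray('top',(210+(x+.5)/2.9-.5,120+(y+.5)/2.9-.5),z)
P=dict(jar=(97,211,.062),green=(208,196,.065),packed=(391,248,.074),beaker=(441,375,.082),s1=(305,172,.004),s2=(474,106,.004),s3=(580,362,.004),s4=(408,430,.004),b1=(600,140,.19),b2=(650,262,.19),pinA=(562,95,.252),pinB=(538,38,.252),oil=(80,95,.06),tally=(213,98,.05),wall=(5,180,0.0),kink1=(585,131,.19),edge=(0,185,0))
for k,v in P.items(): print(k,np.round(T(*v),3))
print(Ro.from_quat(r.read_state()['tool_rot']).as_matrix().round(3))
E
```

```text
jar [0.478 0.021 0.062]
green [ 0.49  -0.078  0.065]
packed [ 0.443 -0.239  0.074]
beaker [ 0.333 -0.281  0.082]
s1 [ 0.518 -0.161  0.004]
s2 [ 0.579 -0.318  0.004]
s3 [ 0.342 -0.411  0.004]
s4 [ 0.281 -0.254  0.004]
b1 [ 0.521 -0.403  0.19 ]
b2 [ 0.423 -0.441  0.19 ]
pinA [ 0.547 -0.365  0.252]
pinB [ 0.591 -0.348  0.252]
oil [0.582 0.038 0.06 ]
tally [ 0.58 -0.08  0.05]
wall [0.513 0.119 0.   ]
kink1 [ 0.528 -0.392  0.19 ]
edge [0.508 0.123 0.   ]
[[-0.966  0.259 -0.   ]
 [ 0.259  0.966 -0.001]
 [-0.    -0.001 -1.   ]]
```

```bash
cat >> h.py <<'E'
from scipy.spatial.transform import Rotation as Ro
def rows(*goals):
    "goals: (x,y,z,heading_deg of tool y), tool vertical; prints fraction rows from the present pose"
    s=r.read_state(); p=np.array(s['tcp_pos']); q=Ro.from_quat(s['tool_rot']); m=q.as_matrix()
    print('t',round(s['time_s'],2),'tcp',p.round(4),'head',np.degrees(np.arctan2(m[1,1],m[0,1])).round(2),'down',m[:,2].round(4),'w',round(s['width'],4),'g',round(s['grasp_force'],1),'F',np.round(s['force'],1))
    for x,y,z,h in goals:
        a=np.radians(h); Y=np.array([np.cos(a),np.sin(a),0]); Z=np.array([0,0,-1.]); G=np.c_[np.cross(Y,Z),Y,Z]
        d=m.T@(np.array([x,y,z])-p)/.3; w=np.degrees((q.inv()*Ro.from_matrix(G)).as_rotvec())/45
        print(np.round(np.r_[d,w],3).tolist())
E
python3 -c "
from h import *
rows((.32,.45,.2,40))"
```

```text
t 0.1 tcp [0.1876 0.6999 0.2179] head 75.01 down [-2.0e-04 -1.3e-03 -1.0e+00] w 0.093 g 0.0 F [ 0.1 -0.6 -0.1]
[-0.642, -0.69, 0.061, -0.002, 0.001, 0.778]
```

Call:
step_arm(
  steps=[-0.642, -0.69, 0.06, 0, 0, 0.778, -0.642, -0.69, 0.06, 0, 0, 0.778, -0.642, -0.69, 0.06, 0, 0, 0.778, -0.642, -0.69, 0.06, 0, 0, 0.778, -0.642, -0.69, 0.06, 0, 0, 0.778, -0.642, -0.69, 0.06, 0, 0, 0.778, -0.642, -0.69, 0.06, 0, 0, 0.778],
  grip=-1,
)

```text
time_s: 0.8
tcp_pos: [0.3226, 0.4454, 0.2005]
tool_rot: [0.426, 0.905, -0.001, 0.001]
force: [-0.5, 1.5, -0.1]
width: 0.0929
grasp_force: 0.0
```

```bash
python3 -c "
from h import *
rows((.39,.18,.2,0))"
```

```text
t 0.8 tcp [0.3226 0.4454 0.2005] head 39.63 down [ 3.0e-04 -2.8e-03 -1.0e+00] w 0.0929 g 0.0 F [-0.5  1.5 -0.1]
[-0.825, -0.391, 0.004, -0.001, 0.004, 0.881]
```

Call:
step_arm(
  steps=[-0.825, -0.39, 0, 0, 0, 0.88, -0.825, -0.39, 0, 0, 0, 0.88, -0.825, -0.39, 0, 0, 0, 0.88, -0.825, -0.39, 0, 0, 0, 0.88, -0.825, -0.39, 0, 0, 0, 0.88, -0.825, -0.39, 0, 0, 0, 0.88, -0.825, -0.39, 0, 0, 0, 0.88],
)

```text
time_s: 1.5
tcp_pos: [0.3901, 0.1832, 0.2009]
tool_rot: [0.706, 0.708, -0.0, 0.0]
force: [1.0, 0.7, 0.2]
width: 0.0928
grasp_force: 0.0
```

```bash
python3 -c "
from h import *
rows((.478,.021,.2,-45))"
```

```text
t 1.5 tcp [0.3901 0.1832 0.2009] head 0.14 down [ 3.e-04 -3.e-04 -1.e+00] w 0.0928 g 0.0 F [1.  0.7 0.2]
[-0.541, 0.292, 0.003, 0.0, 0.0, 1.003]
```

Call:
step_arm(
  steps=[0, 0, 0, 0, 0, 1, 0, 0, 0, 0, 0, 1, 0, 0, 0, 0, 0, 1, -0.25, 0.067, 0, 0, 0, 1, -0.25, 0.067, 0, 0, 0, 1, -0.25, 0.067, 0, 0, 0, 1, -0.541, 0.292, 0, 0, 0, 1, -0.541, 0.292, 0, 0, 0, 1, -0.541, 0.292, 0, 0, 0, 1, -0.541, 0.292, 0, 0, 0, 1],
)

```text
time_s: 2.5
tcp_pos: [0.4793, 0.0241, 0.2004]
tool_rot: [0.923, 0.385, 0.0, 0.0]
force: [-0.6, -0.2, 0.3]
width: 0.0927
grasp_force: 0.0
```

Run:
```python
from h import *
import cv2
rows((.478,.021,.037,-45))
c=optics.get_calibration('wrist');im=optics.get_image('wrist');cv2.imwrite('pics/w1.png',im[:,:,::-1])
X=np.array([.478,.021,.062]);v=np.array(c['mtx'])@(np.array(c['R'])@X+c['t']);print(v[:2]/v[2])
```

```text
t 2.5 tcp [0.4793 0.0241 0.2004] head -44.66 down [ 2.e-04 -4.e-04 -1.e+00] w 0.0927 g 0.0 F [-0.6 -0.2  0.3]
[-0.01, 0.004, 0.545, 0.0, 0.0, 0.008]
[318.27645682 190.88096729]
```

View pics/w1.png

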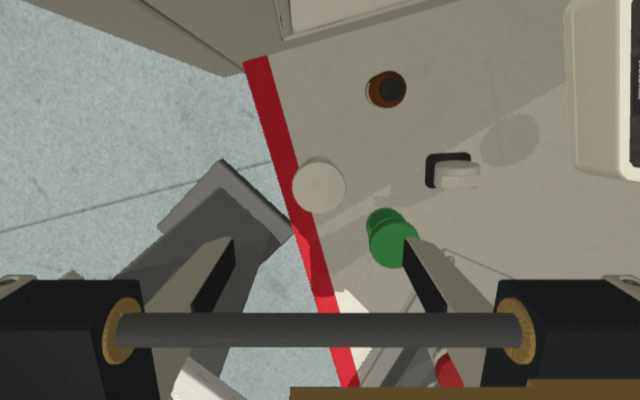

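Run:
```python
from h import *
import cv2
im=cv2.imread('pics/w1.png');g=im[140:225,280:360].astype(int)
m=((g.max(2)-g.min(2)<25)&(g.mean(2)>165)).astype('uint8')
k=cv2.connectedComponentsWithStats(m);i=1+k[2][1:,4].argmax();print(k[2][i],k[3][i]+[280,140])
p=ray('wrist',k[3][i]+[280,140],.062);print(p)
rows((p[0],p[1],.037,-45))
```

```text
[ 0 62  6 11 35] [282.82857143 207.        ]
[0.44076926 0.03482824 0.062     ]
t 2.55 tcp [0.4781 0.0252 0.2002] head -44.57 down [-1.e-03  2.e-04 -1.e+00] w 0.0928 g 0.0 F [-0.9  0.8  0.4]
[-0.064, -0.111, 0.544, -0.001, 0.001, 0.01]
```

Run:
```python
from h import *
p=ray('wrist',(318.5,186.5),.062);print(p)
rows((p[0],p[1],.037,-45))
```

```text
[0.4798318  0.02515591 0.062     ]
t 2.55 tcp [0.4781 0.0252 0.2002] head -44.57 down [-1.e-03  2.e-04 -1.e+00] w 0.0928 g 0.0 F [-0.9  0.8  0.4]
[0.004, 0.005, 0.544, -0.001, 0.001, 0.01]
```

Call:
step_arm(
  steps=[0, 0, 0.3, 0, 0, 0, 0, 0, 0.45, 0, 0, 0, 0, 0, 0.52, 0, 0, 0, 0, 0, 0.545, 0, 0, 0, 0, 0, 0.545, 0, 0, 0],
)

```text
time_s: 3.05
tcp_pos: [0.4759, 0.0261, 0.0351]
tool_rot: [0.922, 0.387, -0.002, -0.001]
force: [0.1, 0.9, 0.4]
width: 0.0928
grasp_force: 0.0
```

Call:
step_arm(
  steps=[0, 0, 0, 0, 0, 0, 0, 0, 0, 0, 0, 0, 0, 0, 0, 0, 0, 0, 0, 0, 0, 0, 0, 0, 0, 0, 0, 0, 0, 0, 0, 0, 0, 0, 0, 0],
  grip=1,
  squeeze=12,
)

```text
time_s: 3.65
tcp_pos: [0.4785, 0.0241, 0.0375]
tool_rot: [0.923, 0.386, 0.0, 0.0]
force: [0.1, 0.2, 2.9]
width: 0.0516
grasp_force: 12.0
```

```bash
python3 -c "
from h import *
rows((.478,.024,.2,-45),(.388,-.24,.2,-68.7))"
```

```text
t 3.65 tcp [0.4785 0.0241 0.0375] head -44.6 down [ 8.e-04  1.e-04 -1.e+00] w 0.0516 g 12.0 F [0.1 0.2 2.9]
[-0.001, -0.001, -0.542, 0.001, -0.001, 0.009]
[-0.838, 0.404, -0.542, 0.0, -0.001, 0.535]
```

Call:
step_arm(
  steps=[0, 0, -0.1, 0, 0, 0, 0, 0, -0.25, 0, 0, 0, 0, 0, -0.4, 0, 0, 0, 0, 0, -0.54, 0, 0, 0, -0.1, 0.05, -0.54, 0, 0, 0.1, -0.25, 0.12, -0.54, 0, 0, 0.25, -0.4, 0.2, -0.54, 0, 0, 0.4, -0.54, 0.26, -0.54, 0, 0, 0.535, -0.68, 0.33, -0.54, 0, 0, 0.535, -0.78, 0.375, -0.54, 0, 0, 0.535, -0.838, 0.404, -0.54, 0, 0, 0.535, -0.838, 0.404, -0.54, 0, 0, 0.535, -0.838, 0.404, -0.54, 0, 0, 0.535],
)

```text
time_s: 4.95
tcp_pos: [0.3877, -0.2399, 0.1991]
tool_rot: [0.983, 0.184, -0.0, -0.0]
force: [0.6, -0.3, -0.5]
width: 0.0516
grasp_force: 12.0
```

Run:
```python
from h import *
import cv2
rows((.388,-.26,.2,-68.7),(.388,-.26,.05,-68.7))
c=optics.get_calibration('wrist');im=optics.get_image('wrist');cv2.imwrite('pics/w2.png',im[:,:,::-1])
np.savez('w2.npz',**c)
```

```text
t 4.95 tcp [ 0.3877 -0.2399  0.1991] head -68.75 down [-2.e-04  6.e-04 -1.e+00] w 0.0516 g 12.0 F [ 0.6 -0.3 -0.5]
[-0.023, 0.063, -0.003, -0.001, 0.0, -0.001]
[-0.023, 0.063, 0.497, -0.001, 0.0, -0.001]
```

View pics/w2.png

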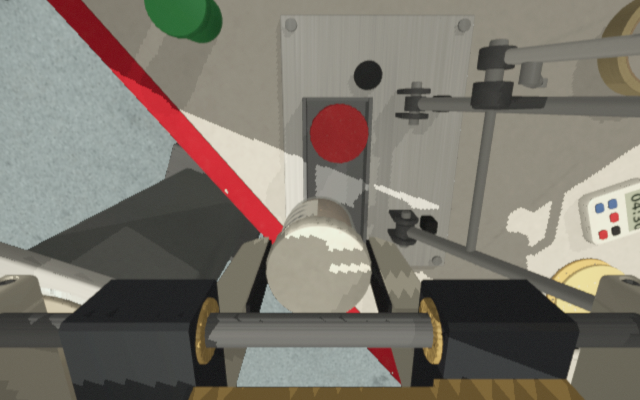

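Run:
```python
from h import *
c=dict(np.load('w2.npz'))
yc=np.array([np.cos(np.radians(21.3)),np.sin(np.radians(21.3)),0]);xc=np.array([yc[1],-yc[0],0])
b=np.array([.388,-.26,0])
for n,p,z in [('packed',(338.5,133),.074),('wallL',(304.5,150),.036),('wallR',(371,150),.036),('held',(319,263),.224),('s1',(291.5,25),.004),('s2',(463.5,25),.004)]:
    q=ray('w',p,z,c);print(n,q.round(4),'rel bay est x,y',((q-b)@xc).round(4),((q-b)@yc).round(4))
s1=ray('w',(291.5,25),.004,c);s2=ray('w',(463.5,25),.004,c);print(np.degrees(np.arctan2(*(s2-s1)[[1,0]])))
```

```text
packed [ 0.4441 -0.238   0.074 ] rel bay est x,y -0.0001 0.0603
wallL [ 0.4139 -0.2161  0.036 ] rel bay est x,y -0.0315 0.04
wallR [ 0.4379 -0.2779  0.036 ] rel bay est x,y 0.0348 0.04
held [ 0.3946 -0.2389  0.224 ] rel bay est x,y -0.0172 0.0138
s1 [ 0.5199 -0.1614  0.004 ] rel bay est x,y -0.044 0.1587
s2 [ 0.5813 -0.3195  0.004 ] rel bay est x,y 0.1257 0.1584
-68.78413056870109
```

```bash
python3 -c "
from h import *
rows((.3877,-.261,.2,-68.75),(.3877,-.261,.1,-68.75),(.3877,-.261,.0505,-68.75))"
```

```text
t 5.0 tcp [ 0.388  -0.2394  0.199 ] head -68.67 down [-3.e-04  7.e-04 -1.e+00] w 0.0518 g 12.0 F [-0.5  0.8  0. ]
[-0.027, 0.067, -0.003, -0.001, 0.0, 0.002]
[-0.027, 0.067, 0.33, -0.001, 0.0, 0.002]
[-0.027, 0.067, 0.495, -0.001, 0.0, 0.002]
```

Call:
step_arm(
  steps=[-0.027, 0.067, 0, 0, 0, 0, -0.027, 0.067, 0, 0, 0, 0, -0.027, 0.067, 0.1, 0, 0, 0, -0.027, 0.067, 0.2, 0, 0, 0, -0.027, 0.067, 0.28, 0, 0, 0, -0.027, 0.067, 0.35, 0, 0, 0, -0.027, 0.067, 0.4, 0, 0, 0, -0.027, 0.067, 0.44, 0, 0, 0, -0.027, 0.067, 0.47, 0, 0, 0, -0.027, 0.067, 0.487, 0, 0, 0, -0.027, 0.067, 0.493, 0, 0, 0, -0.027, 0.067, 0.496, 0, 0, 0, -0.027, 0.067, 0.496, 0, 0, 0],
)

```text
time_s: 6.3
tcp_pos: [0.388, -0.2618, 0.0506]
tool_rot: [0.983, 0.185, 0.0, 0.0]
force: [0.4, 0.7, 0.2]
width: 0.0518
grasp_force: 12.0
```

```bash
python3 -c "
from h import *
rows((.3877,-.261,.049,-68.75))
import cv2
cv2.imwrite('pics/s3.png',cv2.resize(optics.get_image('side')[175:345,235:435,::-1],None,fx=3.5,fy=3.5,interpolation=2))"
```

```text
t 6.3 tcp [ 0.388  -0.2618  0.0506] head -68.68 down [ 5.e-04 -2.e-04 -1.e+00] w 0.0518 g 12.0 F [0.4 0.7 0.2]
[0.0, -0.003, 0.005, 0.001, -0.0, 0.002]
```

View pics/s3.png

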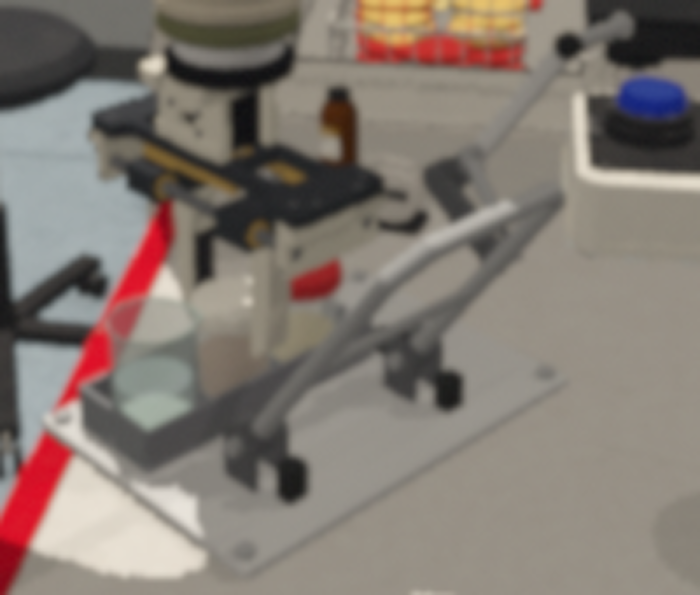

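The jar sits in the gap upright (about 225,340 in the crop), and the beaker and packed jar haven't moved. Next I'll lower it the last bit and release.

Call:
step_arm(
  steps=[0, 0, 0.003, 0, 0, 0, 0, 0, 0.006, 0, 0, 0, 0, 0, 0.007, 0, 0, 0, 0, 0, 0.007, 0, 0, 0],
)

```text
time_s: 6.75
tcp_pos: [0.3882, -0.2624, 0.049]
tool_rot: [0.983, 0.185, 0.001, 0.001]
force: [-1.0, -0.3, 10.6]
width: 0.0516
grasp_force: 12.0
```

Call:
step_arm(
  steps=[0, 0, 0, 0, 0, 0, 0, 0, 0, 0, 0, 0, 0, 0, 0, 0, 0, 0, 0, 0, 0, 0, 0, 0, 0, 0, 0, 0, 0, 0],
  grip=-0.7,
)

```text
time_s: 7.25
tcp_pos: [0.3877, -0.2617, 0.0482]
tool_rot: [0.983, 0.185, -0.0, -0.0]
force: [-0.1, 0.4, 0.1]
width: 0.0787
grasp_force: 0.0
```

```bash
python3 -c "
from h import *
rows((.3877,-.261,.2,-68.75),(.3877,-.261,.30,-68.75),(.48,-.35,.33,-68.75))"
```

```text
t 7.25 tcp [ 0.3877 -0.2617  0.0482] head -68.68 down [-1.e-04  1.e-04 -1.e+00] w 0.0787 g 0.0 F [-0.1  0.4  0.1]
[0.001, -0.002, -0.506, -0.0, 0.0, 0.002]
[0.001, -0.002, -0.839, -0.0, 0.0, 0.002]
[0.179, 0.386, -0.94, -0.0, 0.0, 0.002]
```

Call:
step_arm(
  steps=[0, 0, -0.1, 0, 0, 0, 0, 0, -0.25, 0, 0, 0, 0, 0, -0.4, 0, 0, 0, 0, 0, -0.56, 0, 0, 0, 0, 0, -0.72, 0, 0, 0, 0, 0, -0.88, 0, 0, 0, 0.18, 0.386, -1, 0, 0, 0, 0.18, 0.386, -1, 0, 0, 0, 0.18, 0.386, -1, 0, 0, 0, 0.18, 0.386, -1, 0, 0, 0, 0.18, 0.386, -1, 0, 0, 0],
)

```text
time_s: 8.35
tcp_pos: [0.4795, -0.3501, 0.3475]
tool_rot: [0.983, 0.184, -0.001, -0.0]
force: [-0.7, 0.5, -0.5]
width: 0.0794
grasp_force: 0.0
```

Run:
```python
from h import *
import cv2
rows((.571,-.355,.34,-68.75),(.571,-.355,.233,-68.75))
c=optics.get_calibration('wrist');im=optics.get_image('wrist');cv2.imwrite('pics/w3.png',im[:,:,::-1])
np.savez('w3.npz',**c)
for X in ([.571,-.3546,.252],[.4716,-.425,.19]):
    v=c['mtx']@(np.array(c['R'])@X+c['t']);print(v[:2]/v[2])
```

```text
t 8.35 tcp [ 0.4795 -0.3501  0.3475] head -68.74 down [-1.6e-03  2.0e-04 -1.0e+00] w 0.0794 g 0.0 F [-0.7  0.5 -0.5]
[0.278, 0.126, 0.025, -0.001, 0.002, 0.0]
[0.279, 0.126, 0.381, -0.001, 0.002, 0.0]
[366.22632827  95.81843091]
[381.72195007 215.50474975]
```

View pics/w3.png

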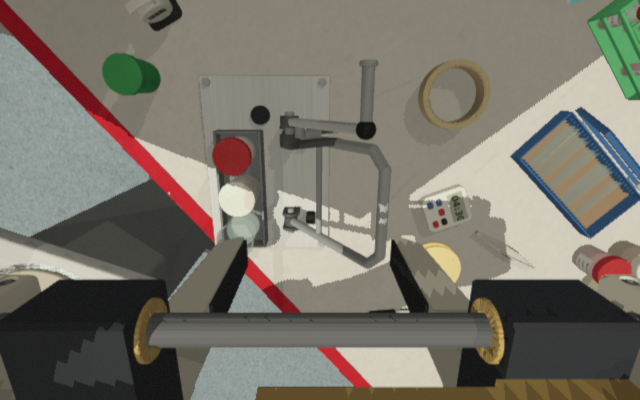

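Call:
step_arm(
  steps=[0.15, 0.06, 0.0, 0, 0, 0, 0.278, 0.129, 0.02, 0, 0, 0, 0.278, 0.129, 0.02, 0, 0, 0, 0.278, 0.129, 0.02, 0, 0, 0, 0.278, 0.129, 0.15, 0, 0, 0, 0.278, 0.129, 0.28, 0, 0, 0, 0.278, 0.129, 0.35, 0, 0, 0, 0.278, 0.129, 0.381, 0, 0, 0, 0.278, 0.129, 0.381, 0, 0, 0],
)

```text
time_s: 9.3
tcp_pos: [0.5705, -0.3556, 0.2338]
tool_rot: [0.983, 0.184, -0.0, -0.0]
force: [-0.2, 0.5, 0.6]
width: 0.0793
grasp_force: 0.0
```

Call:
step_arm(
  steps=[0, 0, 0, 0, 0, 0, 0, 0, 0, 0, 0, 0, 0, 0, 0, 0, 0, 0, 0, 0, 0, 0, 0, 0, 0, 0, 0, 0, 0, 0, 0, 0, 0, 0, 0, 0, 0, 0, 0, 0, 0, 0, 0, 0, 0, 0, 0, 0],
  grip=1,
  squeeze=8,
)

```text
time_s: 10.1
tcp_pos: [0.5719, -0.3558, 0.2339]
tool_rot: [0.983, 0.185, -0.0, -0.0]
force: [-0.8, 0.3, 0.7]
width: 0.0199
grasp_force: 0.0
```

Run:
```python
from h import *
yc=np.array([.932,.363,0]);xc=np.array([.363,-.932,0])
s=r.read_state();p=np.array(s['tcp_pos'])
L=.118;z=np.array([0,0,1.])
u=lambda a:np.sin(a)*xc+np.cos(a)*z
g=[]
for d in (8,16,24,32,40,48,56,64,72,80,88,96,104,112,120,125):
    a=np.radians(35-d); g.append((*(p+L*(u(a)-u(np.radians(35)))),-68.75))
rows(*g)
```

```text
t 10.1 tcp [ 0.5719 -0.3558  0.2339] head -68.68 down [-1.e-04  0.e+00 -1.e+00] w 0.0199 g 0.0 F [-0.8  0.3  0.7]
[0.0, -0.047, -0.028, -0.0, 0.0, 0.002]
[0.0, -0.098, -0.05, -0.0, 0.0, 0.002]
[0.0, -0.151, -0.064, -0.0, 0.0, 0.002]
[0.0, -0.205, -0.071, -0.0, 0.0, 0.002]
[0.0, -0.26, -0.07, -0.0, 0.0, 0.002]
[0.0, -0.314, -0.061, -0.0, 0.0, 0.002]
[0.0, -0.367, -0.045, -0.0, 0.0, 0.002]
[0.0, -0.416, -0.022, -0.0, 0.0, 0.002]
[0.0, -0.462, 0.008, -0.0, 0.0, 0.002]
[0.0, -0.504, 0.044, -0.0, 0.0, 0.002]
[0.0, -0.54, 0.086, -0.0, 0.0, 0.002]
[0.0, -0.57, 0.132, -0.0, 0.0, 0.002]
[0.0, -0.593, 0.181, -0.0, 0.0, 0.002]
[0.0, -0.609, 0.234, -0.0, 0.0, 0.002]
[0.0, -0.618, 0.288, -0.0, 0.0, 0.002]
[0.0, -0.619, 0.322, -0.0, 0.0, 0.002]
```

Call:
step_arm(
  steps=[0, 0, 0, 0, 0, 0, 0, 0, 0, 0, 0, 0, 0, 0, 0, 0, 0, 0, 0, 0, 0, 0, 0, 0],
)

```text
time_s: 10.5
tcp_pos: [0.5714, -0.3545, 0.2336]
tool_rot: [0.983, 0.185, -0.0, -0.001]
force: [-2.3, 4.7, 1.3]
width: 0.0094
grasp_force: 8.0
```

Call:
step_arm(
  steps=[0, -0.047, -0.028, 0, 0, 0, 0, -0.098, -0.05, 0, 0, 0, 0, -0.151, -0.064, 0, 0, 0, 0, -0.205, -0.071, 0, 0, 0, 0, -0.26, -0.07, 0, 0, 0, 0, -0.314, -0.061, 0, 0, 0, 0, -0.367, -0.045, 0, 0, 0, 0, -0.416, -0.022, 0, 0, 0],
)

```text
time_s: 11.3
tcp_pos: [0.5263, -0.2381, 0.2413]
tool_rot: [0.983, 0.185, 0.001, 0.0]
force: [1.1, -1.1, 0.8]
width: 0.0094
grasp_force: 8.0
```

Call:
step_arm(
  steps=[0, -0.046, 0.03, 0, 0, 0, 0, -0.088, 0.066, 0, 0, 0, 0, -0.124, 0.108, 0, 0, 0, 0, -0.154, 0.154, 0, 0, 0, 0, -0.177, 0.203, 0, 0, 0, 0, -0.193, 0.256, 0, 0, 0, 0, -0.202, 0.31, 0, 0, 0, 0, -0.203, 0.344, 0, 0, 0, 0, -0.203, 0.344, 0, 0, 0],
)

```text
time_s: 12.2
tcp_pos: [0.5038, -0.1808, 0.1364]
tool_rot: [0.983, 0.186, -0.001, -0.001]
force: [1.5, 6.2, -0.5]
width: 0.0096
grasp_force: 8.0
```

Call:
step_arm(
  steps=[0, 0, 0, 0, 0, 0, 0, 0, 0, 0, 0, 0, 0, 0, 0, 0, 0, 0, 0, 0, 0, 0, 0, 0, 0, 0, 0, 0, 0, 0, 0, 0, 0, 0, 0, 0, 0, 0, -0.2, 0, 0, 0, 0, 0, -0.4, 0, 0, 0, 0, 0, -0.55, 0, 0, 0, 0, 0, -0.65, 0, 0, 0, 0, 0, -0.65, 0, 0, 0],
  grip=-0.4,
)

```text
time_s: 13.3
tcp_pos: [0.5063, -0.1846, 0.3376]
tool_rot: [0.983, 0.185, 0.004, 0.001]
force: [0.3, -0.8, -0.9]
width: 0.0651
grasp_force: 0.0
```

Run:
```python
from h import *
import cv2
rows((.46,-.35,.33,-68.75),(.4716,-.4243,.3,-68.75),(.4716,-.4243,.171,-68.75))
cv2.imwrite('pics/s4.png',cv2.resize(optics.get_image('side')[175:345,235:435,::-1],None,fx=3.5,fy=3.5,interpolation=2))
```

```text
t 13.3 tcp [ 0.5063 -0.1846  0.3376] head -68.71 down [ 0.0084 -0.0014 -1.    ] w 0.0651 g 0.0 F [ 0.3 -0.8 -0.9]
[-0.344, 0.458, 0.025, 0.006, -0.009, 0.001]
[-0.399, 0.702, 0.126, 0.006, -0.009, 0.001]
[-0.402, 0.7, 0.555, 0.006, -0.009, 0.001]
```

View pics/s4.png

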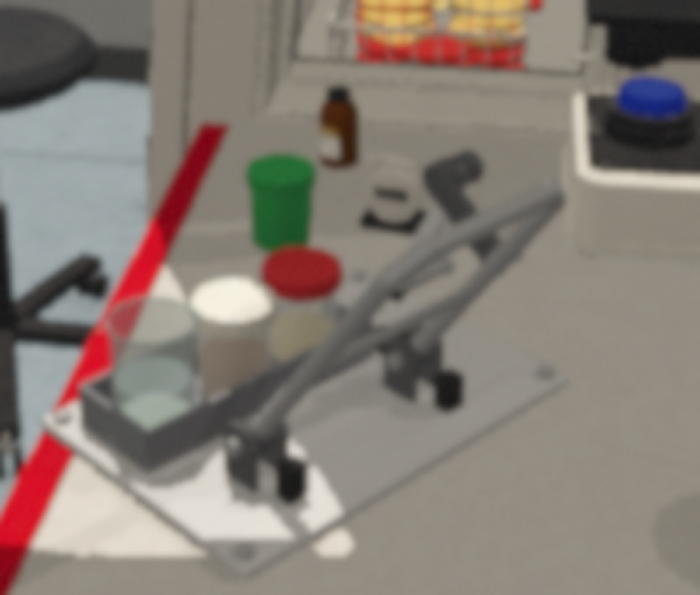

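Call:
step_arm(
  steps=[-0.2, 0.35, 0.03, 0, 0, 0, -0.4, 0.7, 0.06, 0, 0, 0, -0.4, 0.7, 0.1, 0, 0, 0, -0.4, 0.7, 0.1, 0, 0, 0, -0.4, 0.7, 0.1, 0, 0, 0, -0.4, 0.7, 0.1, 0, 0, 0, -0.4, 0.7, 0.1, 0, 0, 0],
)

```text
time_s: 14.05
tcp_pos: [0.4675, -0.4228, 0.3006]
tool_rot: [0.983, 0.183, -0.001, -0.001]
force: [0.5, 0.1, -0.2]
width: 0.0654
grasp_force: 0.0
```

Run:
```python
from h import *
import cv2
rows((.4716,-.4243,.171,-68.75))
c=optics.get_calibration('wrist');im=optics.get_image('wrist');cv2.imwrite('pics/w5.png',im[:,:,::-1])
np.savez('w5.npz',**c)
for X in ([.4716,-.425,.19],):
    v=c['mtx']@(np.array(c['R'])@X+c['t']);print(v[:2]/v[2])
```

```text
t 14.05 tcp [ 0.4675 -0.4228  0.3006] head -68.86 down [-0.0023  0.0013 -1.    ] w 0.0654 g 0.0 F [ 0.5  0.1 -0.2]
[0.012, 0.011, 0.432, -0.003, 0.002, -0.002]
[321.33980747 193.02425432]
```

View pics/w5.png

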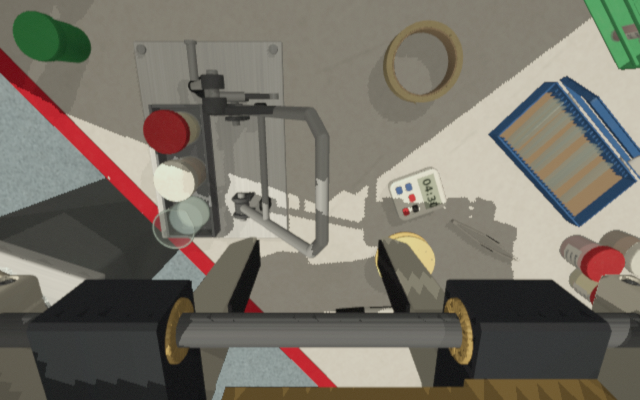

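Call:
step_arm(
  steps=[0.01, 0.01, 0.12, 0, 0, 0, 0.01, 0.01, 0.25, 0, 0, 0, 0.01, 0.01, 0.36, 0, 0, 0, 0.01, 0.01, 0.42, 0, 0, 0, 0.01, 0.01, 0.432, 0, 0, 0, 0.01, 0.01, 0.432, 0, 0, 0],
)

```text
time_s: 14.7
tcp_pos: [0.4735, -0.4224, 0.1726]
tool_rot: [0.983, 0.186, -0.0, -0.0]
force: [-0.6, -0.6, 1.1]
width: 0.065
grasp_force: 0.0
```

Call:
step_arm(
  steps=[0, 0, 0, 0, 0, 0, 0, 0, 0, 0, 0, 0, 0, 0, 0, 0, 0, 0, 0, 0, 0, 0, 0, 0, 0, 0, 0, 0, 0, 0, 0, 0, 0, 0, 0, 0, 0, 0, 0, 0, 0, 0, 0, 0, 0, 0, 0, 0, 0, 0, 0, 0, 0, 0, 0, 0, 0, 0, 0, 0],
  grip=1,
  squeeze=15,
)

```text
time_s: 15.7
tcp_pos: [0.4728, -0.4236, 0.1727]
tool_rot: [0.983, 0.185, -0.0, -0.0]
force: [-0.2, 0.9, 1.0]
width: 0.0113
grasp_force: 15.0
```

Run:
```python
from h import *
xc=np.array([.363,-.932,0]);s=r.read_state();p=np.array(s['tcp_pos']);L=.19;z=np.array([0,0,1.])
u=lambda d:np.sin(np.radians(35-d))*xc+np.cos(np.radians(35-d))*z
rows(*[(*(p+L*(u(d)-u(0))),-68.75) for d in (3,7,11,15,19,23,27,31,34,35,36)])
```

```text
t 15.7 tcp [ 0.4728 -0.4236  0.1727] head -68.68 down [-1.e-04  2.e-04 -1.e+00] w 0.0113 g 15.0 F [-0.2  0.9  1. ]
[0.0, -0.028, -0.018, -0.0, 0.0, 0.001]
[0.0, -0.066, -0.04, -0.0, 0.0, 0.001]
[0.0, -0.106, -0.06, -0.0, 0.0, 0.001]
[0.0, -0.147, -0.076, -0.0, 0.0, 0.001]
[0.0, -0.189, -0.09, -0.0, 0.0, 0.001]
[0.0, -0.232, -0.101, -0.0, 0.0, 0.001]
[0.0, -0.275, -0.108, -0.0, 0.0, 0.001]
[0.0, -0.319, -0.113, -0.0, 0.0, 0.001]
[0.0, -0.352, -0.114, -0.0, 0.0, 0.001]
[0.0, -0.363, -0.114, -0.0, 0.0, 0.001]
[0.0, -0.374, -0.114, -0.0, 0.0, 0.001]
```

Call:
step_arm(
  steps=[0, -0.028, -0.018, 0, 0, 0, 0, -0.066, -0.04, 0, 0, 0, 0, -0.106, -0.06, 0, 0, 0, 0, -0.147, -0.076, 0, 0, 0, 0, -0.189, -0.09, 0, 0, 0, 0, -0.232, -0.101, 0, 0, 0, 0, -0.275, -0.108, 0, 0, 0, 0, -0.305, -0.112, 0, 0, 0, 0, -0.33, -0.114, 0, 0, 0, 0, -0.345, -0.114, 0, 0, 0, 0, -0.355, -0.114, 0, 0, 0, 0, -0.355, -0.114, 0, 0, 0],
)

```text
time_s: 16.9
tcp_pos: [0.4346, -0.3247, 0.2086]
tool_rot: [0.983, 0.185, 0.001, 0.001]
force: [2.2, -4.5, 7.9]
width: 0.0117
grasp_force: 15.0
```

Call:
step_arm(
  steps=[0, -0.008, 0, 0, 0, 0, 0, -0.008, 0, 0, 0, 0, 0, -0.008, 0, 0, 0, 0],
)

```text
time_s: 17.2
tcp_pos: [0.4339, -0.3228, 0.2085]
tool_rot: [0.983, 0.185, 0.001, 0.001]
force: [2.3, -4.6, 8.3]
width: 0.0114
grasp_force: 15.0
```

Call:
step_arm(
  steps=[0, -0.006, 0, 0, 0, 0, 0, -0.006, 0, 0, 0, 0, 0, -0.006, 0, 0, 0, 0],
)

```text
time_s: 17.5
tcp_pos: [0.4332, -0.3211, 0.2085]
tool_rot: [0.983, 0.185, 0.001, 0.001]
force: [2.2, -3.2, 8.5]
width: 0.0117
grasp_force: 15.0
```

Call:
step_arm(
  steps=[0, -0.006, -0.005, 0, 0, 0, 0, -0.008, -0.005, 0, 0, 0, 0, -0.008, -0.005, 0, 0, 0],
)

```text
time_s: 17.8
tcp_pos: [0.432, -0.3183, 0.2088]
tool_rot: [0.983, 0.185, 0.001, 0.001]
force: [4.9, -6.4, -7.3]
width: 0.0114
grasp_force: 15.0
```

Call:
step_arm(
  steps=[0, -0.006, 0, 0, 0, 0, 0, -0.008, 0, 0, 0, 0, 0, -0.008, 0, 0, 0, 0],
)

```text
time_s: 18.1
tcp_pos: [0.4315, -0.3169, 0.2089]
tool_rot: [0.983, 0.185, 0.001, 0.002]
force: [5.8, -8.9, -10.0]
width: 0.0118
grasp_force: 15.0
```

Run:
```python
from h import *
import cv2
rows()
im=np.hstack([cv2.resize(optics.get_image('side')[175:345,255:435,::-1],None,fx=3.3,fy=3.3,interpolation=2)])
cv2.imwrite('pics/s6.png',im)
```

```text
t 18.1 tcp [ 0.4315 -0.3169  0.2089] head -68.67 down [ 0.0021 -0.0034 -1.    ] w 0.0118 g 15.0 F [  5.8  -8.9 -10. ]
```

View pics/s6.png

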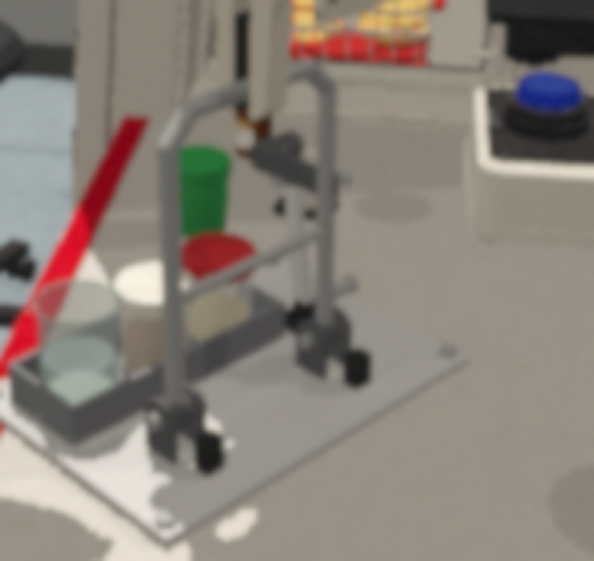

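Call:
step_arm(
  steps=[0, -0.004, -0.002, 0, 0, 0, 0, -0.008, -0.002, 0, 0, 0, 0, -0.008, -0.002, 0, 0, 0, 0, -0.008, -0.002, 0, 0, 0, 0, -0.008, -0.002, 0, 0, 0],
)

```text
time_s: 18.65
tcp_pos: [0.4309, -0.3154, 0.2091]
tool_rot: [0.983, 0.185, 0.001, 0.003]
force: [8.1, -14.1, -19.3]
width: 0.0117
grasp_force: 15.0
```

Call:
step_arm(
  steps=[0, 0, 0.003, 0, 0, 0, 0, 0, 0.004, 0, 0, 0, 0, 0, 0.004, 0, 0, 0, 0, 0, 0.004, 0, 0, 0, 0, 0, 0.004, 0, 0, 0, 0, 0, 0.004, 0, 0, 0],
  squeeze=25,
)

```text
time_s: 19.25
tcp_pos: [0.4312, -0.316, 0.2089]
tool_rot: [0.983, 0.185, 0.001, 0.003]
force: [6.8, -11.4, -6.4]
width: 0.0113
grasp_force: 25.0
```

```bash
python3 -c "
from cell import close_job
print(close_job())"
```

```text
the job is handed in; nothing more can be done
None
```

I handed the job in at about 19 s. The jar stands in the tray gap, the prop leg is down, and the frame is held upright by its bar against the leg's foot; the glassware and bench items looked undisturbed in the pictures.

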